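Seat a keyed chuck in the spin coater and hold it home

ROBOT

A 6-joint arm with a two-finger parallel gripper is mounted at the origin on a cart in front of the work surface, level with it; the furniture and walls round the work are solid. World frame = base frame: x ahead of the robot, y to its left, z up, the work surface at z = 0. Lengths are in mm, angles in rad, forces in N, time in s.
With the tool pointing down it reaches from about 275 to 1000 mm from the base axis. Payload 8.4 kg.
Tool frame: the origin (TCP) lies midway between the tips of the shut fingers; the grasp point (between the pads) lies r.grasp_offset behind it (r.grasp_offset is the distance from the TCP to the grasp point, in mm); z points along the fingers, y is the direction in which the jaws open and shut (so a half turn about z gives the same grasp; the last joint's range is limited). The gripper opens to 85 mm and grips with 20 to 120 N. Pads are 22 mm wide; open, the fingers measure 114 mm over their backs; the gripper's body (76 mm by 85 mm) begins 54 mm behind the grasp point. The pads swing forward as they close: fully open they stand 13 mm farther back than shut.
Start: joints at [1.184, 0.353, 1.633, -0, 1.155, -0.002], TCP at [234.607, 579.299, 231.281] pointing down, gripper open.
Joint ranges: [-2.63, 2.63], [-0.92, 2.1], [0.06, 2.66], [-1.3, 4.44], [0, 2.69], [-3.02, 3.02]. Speed limits (rad/s): [2.22, 2.22, 2.79, 3.14, 3.14, 3.14].

INTERFACE

Orientations are given as [roll, pitch, yaw] about the fixed x, y, z axes, in that order (R = Rz(yaw) Ry(pitch) Rx(roll)).
In Python, from rig import r gives the robot as it stands.
- The arm moves only by the tool jog_arm, never from a script. Its argument "series" is a list that holds one entry, the list of rows, each a list of 7 numbers: the shift along the tool's x, y, z in cm, then the turn, a rotation vector about the tool's x, y, z in degrees, then the finger opening in cm, from 0 to 8.54. A call has 1 to 5 rows; each row is the pose to reach, as a shift and turn from the pose commanded when the call began, along the tool's axes at that moment; what a row does not reach only later rows make up. A row lasts 1/8 s, in which the tool goes at most 62.5 mm and 10.7 degrees, less where a joint would pass 70% of its speed; a pose out of reach is approached as far as the arm can. A call with a gripper value outside its range is refused whole. The fingers move at their own pace and stop on an object; "newtons" is the grip in N (left out, the last holds). Time passes only in rows, so rows that repeat a pose let the fingers close. It gives the time, the measured TCP pose, the force and the opening at its end, in the units of the state.
- r.sense(): the state, without advancing time (a new reading comes with each control period).
- r.grab_frame(name): name is "scene" or "side" or "wrist"; returns the picture (480x640x3 uint8, red, green, blue); there is no depth.
- r.calibration(name): a dict with "mtx" (3x3 intrinsics, pixels), "dist" ([k1, k2, p1, p2, k3] as OpenCV has them; the pictures are not rectified), "origin" and "attitude" of the camera in the world; the wrist camera has in their place "T_tool_cam" (4x4, takes a point from camera to tool coordinates, whose origin is the TCP and whose axes are the flange's). Camera axes: x right, y down, z forward; pixel columns grow to the right and rows downward; lengths in mm; the calibration is good to about 2 mm. A picture is of the moment at which its call begins: read the wrist's pose just before it. calibration takes no time and is no camera call.
- r.sign_off(): hands the job in, once; it reports no verdict.
The state is a dict: "clock": time; "qpos": joint angles; "qvel": joint speeds; "joint_efforts": joint torques, N m; "eef_pos": TCP position; "tcp_rot": TCP orientation; "contact_force": force on the tool from outside, world axes, zero at the start; "wrist_torque": the same for the moment, N m; "opening": opening from 0.0 (shut) to 1.0 (fully open).
Only numpy, scipy, OpenCV 4.12 (cv2) and the standard library are available. Lean on these libraries where they do the work, as an engineer would, in place of code of your own. Each camera call takes 0.05 s, during which the arm holds its last target.

TASK

Fit the small hexagonal chuck to the spin coater: lift it up and off its fork hook on the stand, put its shaft into the socket of the spindle that stands in the bowl, turn it until the brass key slips into the keyway and push it down against the spring inside until its collar lies flush on the spindle. I am about to tighten the set screw, so finish while the gripper still holds the chuck and keeps it pressed fully home; do not ram it down, leave the disc chuck on its hook and do not disturb the other things on the desk.

Things in the scene. Friction and masses are not known exactly. Their poses are not given: they have to be found in the camera images.
- chuck_grip (a point): centre of the hexagonal aluminium body of the small chuck: 27 mm across flats, 44 mm high (22 mm above and below this point), with a round pad 21 mm wide and 6 mm high on top. z up along the chuck's axis, x towards its key; one pair of flats faces +x and -x, the others 60 degrees on. An orange line down one flat and across the collar shows the key's side. About 0.14 kg
- chuck_collar (a point): on the chuck, 26 mm below chuck_grip: centre of the underside of its round steel collar (36 mm wide, 4 mm thick), on which it hangs in the fork. Below it a steel shaft 16 mm in diameter and 50 mm long with a bevelled foot. Same axes as chuck_grip
- chuck_key (a point): on the chuck: middle of the brass key on the shaft, 31 mm below the collar's underside and 10.5 mm from the axis, towards the chuck's x. The key is 6 mm wide, stands out to 13 mm from the axis, has round ends and reaches from 24 to 38 mm below the collar's underside, so the last 12 mm of the shaft are plain
- socket_mouth (a point): centre of the mouth of the coater's spindle, on its flat steel top face (44 mm wide, 118 mm above the desk). z up, x towards the keyway: the key enters when the chuck's x points the same way (about 0.1 rad to spare). Bore 18 mm in diameter; keyway 8 mm wide, reaching 14.5 mm from the axis, open at the top. An orange line on top face and side marks the keyway
- coater: the fixed spin coater; origin on the desk under the spindle's axis, keypad side towards its -x. White cabinet 236 mm deep (129 mm from the axis to its keypad side), 216 mm wide and 58 mm high, on it a grey round bowl 178 mm across with its rim 98 mm above the desk; the spindle stands in the middle and tops the rim by 20 mm
- spindle (a joint): rotation of the spindle about its upright axis, rad; it is stiff (0.12 N m) and stays where it is left, and turns with the chuck once the key is in
- seal (a joint): how far the spring-loaded vacuum seal in the spindle's bore is pressed down, m: 0 at rest, 0.006 with the chuck home. It meets the foot of the shaft 44 mm down, when the collar is still 6 mm above the spindle's top face, and pushes back with 5 N there and 8 N with the chuck home (the chuck weighs 1.4 N and would be pushed up if let go)
- chuck_stand: fixed stand, two fork hooks at its y = -0.05 and +0.05 m, open to its -x; origin on the desk midway. Each fork: two prongs 6 mm wide, 5 mm thick, 19 mm apart, tops 85 mm above the desk; tips 26 mm in front of the fork's centre turn up 6 mm. A chuck comes off lifted 8 to 18 mm and drawn towards -x, or straight up while its key points along the gap. Which chuck hangs where varies
- disc_chuck: the other chuck, with a flat black disc 52 mm in diameter at the top; it hangs on the other fork and stays there. Origin at the centre of its collar's underside
- beaker: clear plastic beaker about 90 mm wide and 105 mm high, a bystander; origin at the centre of its foot
- vial: glass vial with a red cap, 28 mm wide and 58 mm high, a bystander; origin at the centre of its foot
- small_bottle: white plastic bottle with a red cap, 48 mm wide and 124 mm high, a bystander; origin at the centre of its foot
- tweezers: steel forceps 133 mm long lying on the desk, a bystander; origin at the centre

How it is judged:
By the outcome, as a careful person would: the job done as asked, in the order asked, and still so for the second after the job is handed in, while the arm keeps its last pose, push and grip.
It also fails if it takes over 48 s, if anything falls off the work surface, if the arm or the gripper's body presses on something with over 40 N, if the wrist force passes 120 N, or if a joint passes its speed limit or range.

## Working session

There is one attempt and no reset: what is moved stays moved. The work goes in short steps, Python scripts to look and compute and a tool call to move; the robot and the scene stay as the last step left them, time stands still between calls to the robot, and variables do not carry over. Pictures are saved under pics/ and viewed, and the job is handed in when it is done.

Besides the shell and the picture viewer there is one more tool, called after "Call:" in YAML: its name, and indented under it one key for each argument. jog_arm: Moves the arm, as the interface text tells. Its arguments: {"type":"object","properties":{"series":{"type":"array","items":{"type":"array","items":{"type":"array","items":{"type":"number"}}}},"newtons":{"type":"number"}},"required":["series"]}

```bash
ls; mkdir -p pics; python3 - <<'E'
from rig import r
import cv2
s=r.sense(); print(s); print(r.grasp_offset)
for n in ["scene","side","wrist"]:
    im=r.grab_frame(n); cv2.imwrite(f"pics/{n}0.png",im[:,:,::-1])
    print(n,r.calibration(n))
E
```

```text
pics
{'clock': 0.0, 'qpos': array([ 1.18357568e+00,  3.53674634e-01,  1.63414389e+00, -1.04120562e-05,
        1.15516872e+00, -2.38800235e-03]), 'qvel': array([ 0.00100913,  0.0013822 ,  0.00075731, -0.00186136, -0.00065219,
       -0.00157363]), 'joint_efforts': array([ 3.82286380e-03, -6.05240822e+01, -3.42065871e+01,  2.29464531e-04,
        9.66525986e-03,  8.46076574e-06]), 'eef_pos': array([234.44499044, 578.85192767, 230.540955  ]), 'tcp_rot': array([-3.14019805e+00,  6.18943607e-06,  2.75676422e+00]), 'contact_force': array([0.39275526, 0.0701309 , 1.67217295]), 'wrist_torque': array([ 0.00395304, -0.02307156,  0.03057943]), 'opening': 1.0041402362403862}
18.700000000000003
scene {'mtx': array([[492.29024894,   0.        , 321.14416674],
       [  0.        , 492.29024894, 244.53503501],
       [  0.        ,   0.        ,   1.        ]]), 'dist': array([-0.12764477,  0.        ,  0.        ,  0.        ,  0.        ]), 'origin': array([   8.48592648, 1058.17282009,  855.79453175]), 'attitude': array([-2.13537269, -0.01573459, -2.68383764])}
side {'mtx': array([[583.60299948
[... 242 characters left out ...]
42641, 1377.32196078,  988.39192221]), 'attitude': array([-2.13399452, -0.02167536, -3.02486606])}
wrist {'mtx': array([[355.63478563,   0.        , 320.36493061],
       [  0.        , 355.63478563, 248.02980639],
       [  0.        ,   0.        ,   1.        ]]), 'dist': array([-0.0564645,  0.       ,  0.       ,  0.       ,  0.       ]), 'T_tool_cam': array([[ 1.21999488e-03, -9.55545583e-01, -2.94840889e-01,
         7.63560677e+01],
       [ 9.99998571e-01,  8.20583780e-04,  1.47838359e-03,
        -1.49550286e+00],
       [-1.17072125e-03, -2.94842272e-01,  9.55545218e-01,
        -1.42634326e+02],
       [ 0.00000000e+00,  0.00000000e+00,  0.00000000e+00,
         1.00000000e+00]])}
```

View pics/scene0.png

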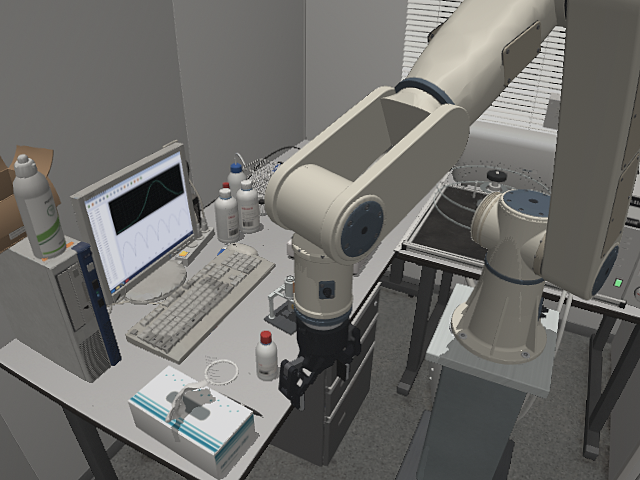

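View pics/side0.png

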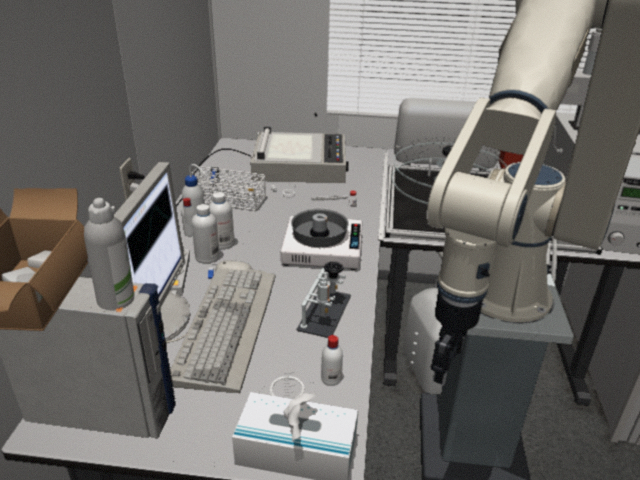

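View pics/wrist0.png

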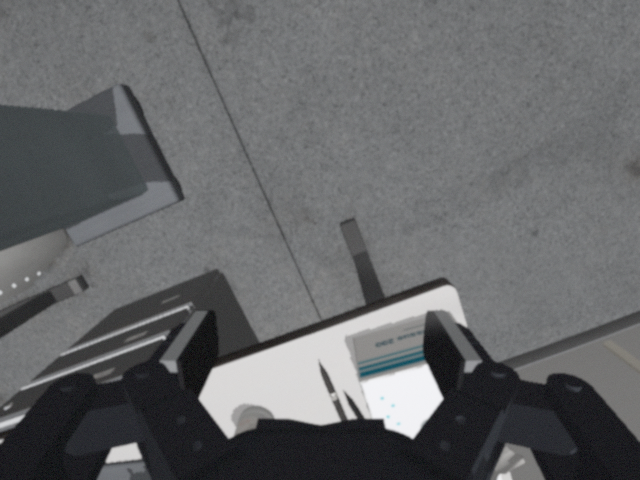

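```bash
cat > h.py <<'E'
import numpy as np, cv2
from scipy.spatial.transform import Rotation as R
from rig import r
def cam(n, s=None):
    c=r.calibration(n)
    if n=="wrist":
        s=s or r.sense()
        T=np.eye(4);T[:3,:3]=R.from_euler('xyz',s['tcp_rot']).as_matrix();T[:3,3]=s['eef_pos']
        T=T@c['T_tool_cam']
    else:
        T=np.eye(4);T[:3,:3]=R.from_euler('xyz',c['attitude']).as_matrix();T[:3,3]=c['origin']
    return c['mtx'],c['dist'],T
def proj(C,p):
    K,d,T=C; Ti=np.linalg.inv(T)
    return cv2.projectPoints(np.asarray(p,float).reshape(-1,3),cv2.Rodrigues(Ti[:3,:3])[0],Ti[:3,3],K,d)[0][:,0]
def ray(C,uv):
    K,d,T=C
    n=cv2.undistortPoints(np.array([[uv]],float),K,d)[0,0]
    v=T[:3,:3]@np.array([n[0],n[1],1.]); return T[:3,3],v/np.linalg.norm(v)
def onz(C,uv,z):
    o,v=ray(C,uv); return o+v*(z-o[2])/v[2]
def crop(im,x0,y0,w,h,k,fn):
    cv2.imwrite(fn,cv2.resize(im[y0:y0+h,x0:x0+w,::-1],None,fx=k,fy=k,interpolation=cv2.INTER_CUBIC))
E
python3 - <<'E'
from h import *
s=r.sense()
for n in["scene","side"]: print(n,proj(cam(n),s['eef_pos']))
C=cam("side")
im=cv2.imread("pics/side0.png")[:,:,::-1]
crop(im,270,190,120,90,6,"pics/c1.png")
crop(im,280,250,100,90,6,"pics/c2.png")
print(onz(C,(320,217),118),onz(C,(326,285),111), onz(C,(334,268),111),onz(C,(332,375),0))
E
```

```text
scene [[320.66767102 396.64075842]]
side [[447.0889104  371.44566988]]
[ 554.53728709 -148.62683735  118.        ] [498.46346467 183.88981653 111.        ] [486.02827435 105.16501317 111.        ] [458.79593176 385.17309775   0.        ]
```

View pics/c1.png

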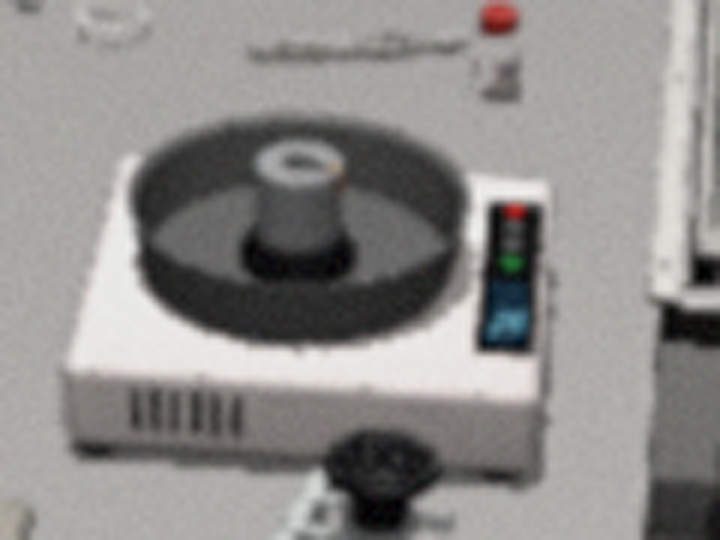

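View pics/c2.png

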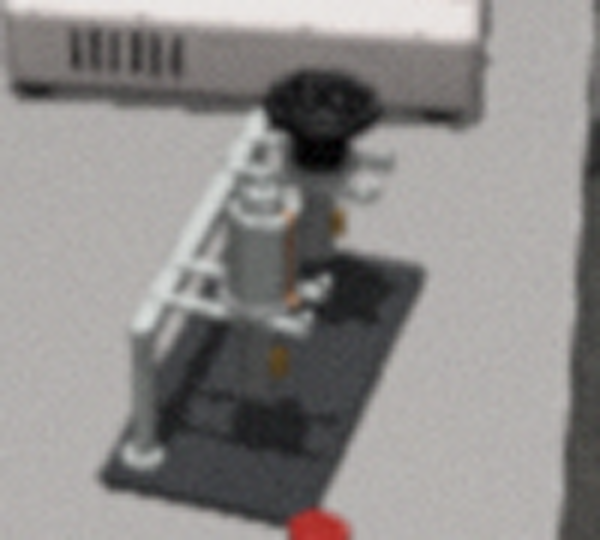

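Call:
jog_arm:
  series:
    - [[-4.4,-3.0,-0.3,0,0,5,8.5],[-8.8,-6.0,-0.7,0,0,10,8.5],[-13.2,-9.0,-1.0,0,0,16,8.5],[-17.6,-12.0,-1.3,0,0,21,8.5],[-22.0,-14.8,-1.7,0,0,26,8.5]]

```text
clock: 0.78
eef_pos: [383.5, 357.9, 248.3]
tcp_rot: [-3.141, 0.0, 2.3]
contact_force: [0.5, 0.6, 0.3]
opening: 0.996
```

```bash
python3 - <<'E'
from h import *
s=r.sense(); print(s['clock'],s['eef_pos'],s['tcp_rot'],s['qpos'])
Rm=R.from_euler('xyz',s['tcp_rot']).as_matrix()
print(Rm.T@(np.array([498,184,265])-s['eef_pos']))
E
```

```text
0.775 [383.53927674 357.89776775 248.25903482] [-3.14136600e+00  8.91427479e-05  2.30033233e+00] [ 7.48024513e-01  1.79549906e-01  1.82778922e+00 -9.37171041e-05
  1.13448179e+00  1.85281373e-02]
[-205.93024795  -30.58218174  -16.7156769 ]
```

Call:
jog_arm:
  series:
    - [[-5.0,-0.7,-0.4,0,0,5,8.5],[-10.0,-1.5,-0.8,0,0,10,8.5],[-15.0,-2.2,-1.3,0,0,15,8.5],[-20.0,-3.0,-1.7,0,0,20,8.5],[-20.0,-3.0,-1.7,0,0,20,8.5]]

```text
clock: 1.4
eef_pos: [495.9, 188.2, 265.4]
tcp_rot: [3.141, 0.001, 1.949]
contact_force: [-0.4, 0.0, -0.7]
opening: 0.996
```

```bash
python3 - <<'E'
from h import *
s=r.sense(); print(s['clock'],s['eef_pos'],s['tcp_rot'],s['qpos'])
im=r.grab_frame("wrist"); cv2.imwrite("pics/w1.png",im[:,:,::-1])
im=r.grab_frame("scene"); cv2.imwrite("pics/s1.png",im[:,:,::-1])
np.save("s1.npy",s,allow_pickle=True)
E
```

```text
1.4 [495.87903276 188.24526079 265.43954036] [3.14107115e+00 6.68303399e-04 1.94927972e+00] [ 3.60411942e-01  1.72066025e-01  1.79688149e+00 -7.14833010e-04
  1.17211174e+00 -1.77943000e-02]
```

View pics/w1.png

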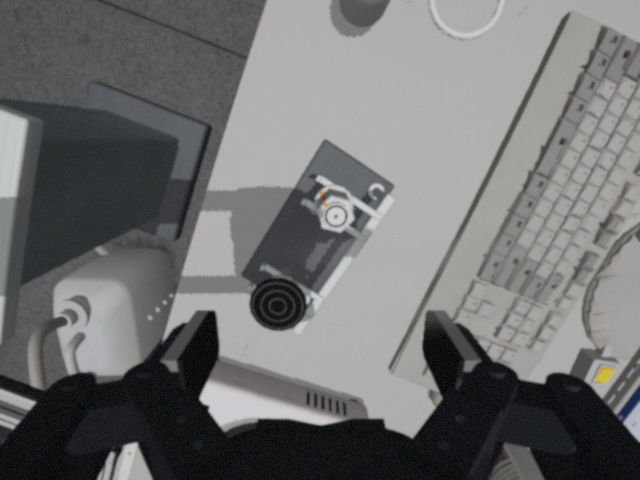

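View pics/s1.png

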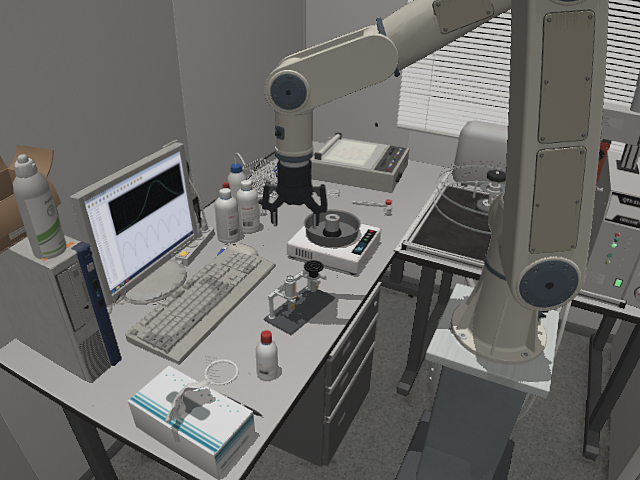

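```bash
python3 - <<'E'
from h import *
s=np.load("s1.npy",allow_pickle=True).item()
im=cv2.imread("pics/w1.png")[:,:,::-1]
crop(im,240,135,160,120,5,"pics/c3.png")
C=cam("wrist",s); D=cam("scene")
print(onz(C,(337,214),139),onz(C,(278,304),111))
im=cv2.imread("pics/s1.png")[:,:,::-1]
crop(im,250,250,100,80,7,"pics/c4.png")
E
```

```text
[499.19801256 210.54085541 139.        ] [484.45221911 107.81447401 111.        ]
```

View pics/c3.png

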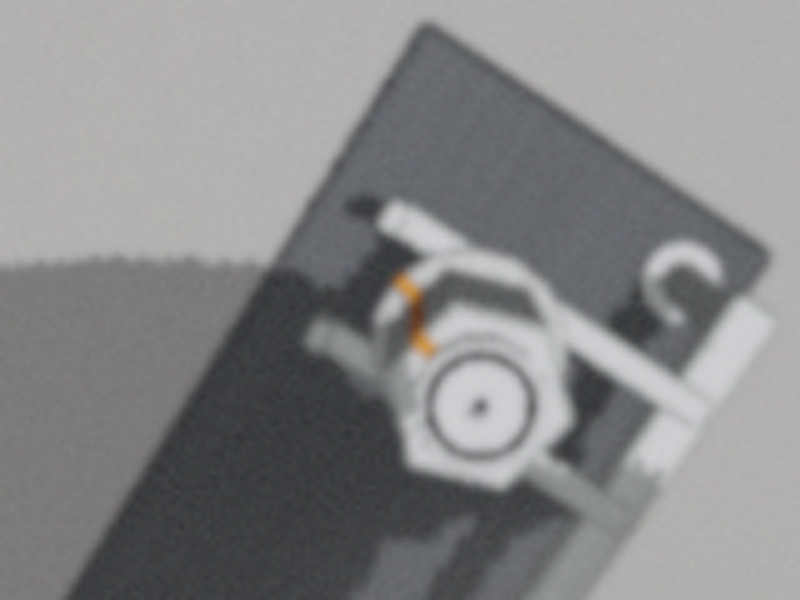

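View pics/c4.png

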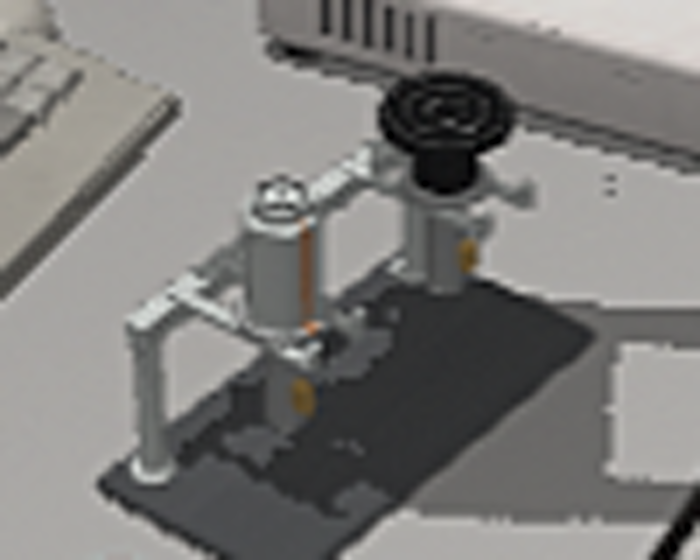

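```bash
python3 - <<'E'
from h import *
s=np.load("s1.npy",allow_pickle=True).item()
C=cam("wrist",s)
f=lambda x,y:((x+.5)/5-.5+240,(y+.5)/5-.5+135)
c=onz(C,f(481,406),139)
a=onz(C,f(425,349),133); b=onz(C,f(400,278),89); b2=onz(C,f(418,312),89)
print(c,a,b,b2)
for p in(a,b,b2):
    d=(p-c)[:2];print(np.hypot(*d),np.degrees(np.arctan2(d[1],d[0])))
for p,q in (((400,215),(700,405)),((325,335),(620,520))):
    P=onz(C,f(*p),87);Q=onz(C,f(*q),85);d=(Q-P)[:2];print(P,Q,np.hypot(*d),np.degrees(np.arctan2(d[1],d[0])))
P=onz(C,f(765,310),85);Q=onz(C,f(660,480),85);print(P,Q,np.degrees(np.arctan2(*(Q-P)[1::-1])))
# base plate edges
P=onz(C,f(425,22),4);Q=onz(C,f(770,250),4);d=(Q-P)[:2];print('plate',P,Q,np.hypot(*d),np.degrees(np.arctan2(d[1],d[0])))
# hex top corners
for p in[(415,475),(503,488),(575,415),(445,285)]:
    P=onz(C,f(*p),133);d=(P-c)[:2];print('hex',np.hypot(*d),np.degrees(np.arctan2(d[1],d[0])))
# check w/ cams scene & side: pad centre & orange
for n in("scene","side"): print(n,proj(cam(n),[c,a,b]))
# triangulate with side
E
```

```text
[498.87957782 208.89398312 139.        ] [488.01957956 212.95345315 133.        ] [482.5170221  216.11045691  89.        ] [487.78957292 211.62986386  89.        ]
11.593914747227904 159.50424442114297
17.88325259891826 156.20080074939656
11.422488869045969 166.1419624994113
[478.45865558 226.29240703  87.        ] [543.02183926 214.43232872  85.        ] 65.64347754411851 -10.409028532844932
[473.78312668 201.18770046  87.        ] [538.14592881 188.66317829  85.        ] 65.57006903712457 -11.011717627239754
[546.75486707 234.98263317  85.        ] [541.98452141 198.58107741  85.        ] -97.46594387401548
plate [471.17267464 259.11481085   4.        ] [562.18361026 242.19126361   4.        ] 92.57103679491907 -10.533877724292417
hex 16.052714325623143 -107.26345086212147
hex 15.1379742147597 -53.106039995127624
hex 15.375186561480426 11.597692231300993
hex 18.625053954382555 129.00995390289694
scene [[290.3086359  277.47916182]
 [293.41408937 281.53450559]
 [295.00835125 296.99094499]]
side [[324.97115194 281.76466762]
 [329.08425093 285.06097826]
 [330.65310757 300.15278599]]
```

Call:
jog_arm:
  series:
    - [[0.4,0.2,1.2,0,0,-10,6],[0.8,0.4,2.4,0,0,-20,6],[1.2,0.6,3.6,0,0,-30,6],[1.6,0.8,4.8,0,0,-40,6],[1.8,1.0,5.5,0,0,-50,6]]

```text
clock: 2.12
eef_pos: [495.6, 212.6, 209.4]
tcp_rot: [-3.141, -0.001, 2.835]
contact_force: [-0.1, -0.7, -0.2]
opening: 0.701
```

Call:
jog_arm:
  series:
    - [[0,0,0,0,0,-10,6],[0,0,0,0,0,-20,6],[0,0,0,0,0,-26.5,6],[0,0,0,0,0,-26.5,6]]

```text
clock: 2.62
eef_pos: [496.0, 212.3, 210.1]
tcp_rot: [3.141, -0.001, -2.993]
contact_force: [0.0, -0.2, -0.2]
opening: 0.7
```

```bash
python3 - <<'E'
from h import *
s=r.sense(); print(s['clock'],s['eef_pos'],s['tcp_rot'],s['qpos'],s['contact_force'])
im=r.grab_frame("wrist"); cv2.imwrite("pics/w2.png",im[:,:,::-1])
np.save("s2.npy",s,allow_pickle=True)
E
```

```text
2.625 [496.0255994  212.30089081 210.05895527] [ 3.14142538e+00 -6.35553194e-04 -2.99280052e+00] [ 4.01428343e-01  2.43645488e-01  1.83764916e+00  3.67591518e-04
  1.06087160e+00 -1.31833958e+00] [ 0.02838385 -0.17947347 -0.23117183]
```

View pics/w2.png

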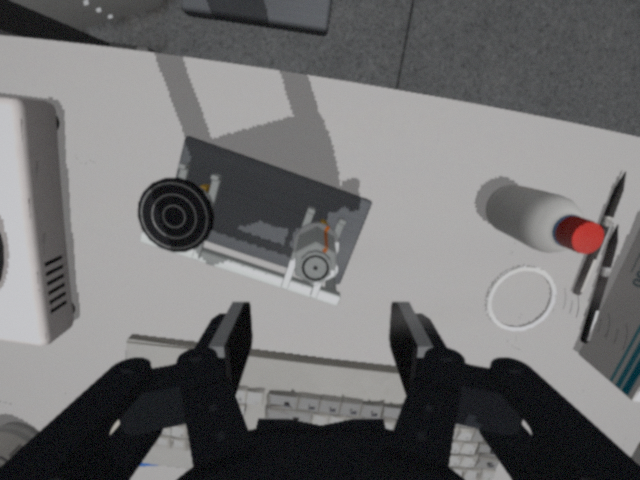

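```bash
python3 - <<'E'
from h import *
im=cv2.imread("pics/w2.png")[:,:,::-1]
crop(im,270,190,90,110,5,"pics/c5.png")
E
```

```text
(no output)
```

View pics/c5.png

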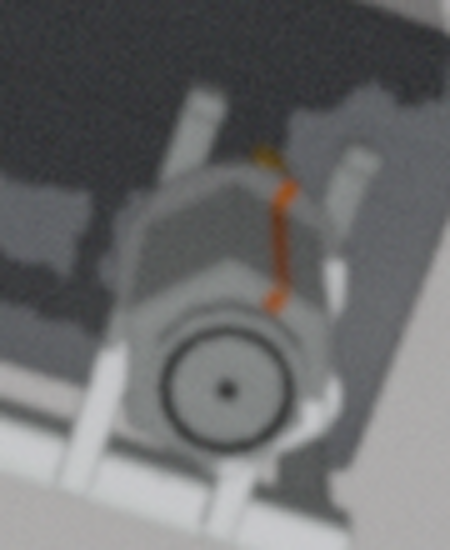

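```bash
python3 - <<'E'
from h import *
s=np.load("s2.npy",allow_pickle=True).item()
C=cam("wrist",s)
f=lambda x,y:((x+.5)/5-.5+270,(y+.5)/5-.5+190)
c=onz(C,f(227,389),139)
print(c)
for p,z in(((276,298),133),((290,187),89),((285,202),89),((268,158),58)):
    P=onz(C,f(*p),z);d=(P-c)[:2];print(P,np.hypot(*d),np.degrees(np.arctan2(d[1],d[0])))
# hex top corners visible: (232,262) apex ; left (130,310)
for p in((232,262),(128,310),(330,300),(127,415)):
    P=onz(C,f(*p),133);d=(P-c)[:2];print('hex',np.hypot(*d),np.degrees(np.arctan2(d[1],d[0])))
for p,q in (((212,95),(85,480)),((360,155),(222,525))):
    P=onz(C,f(*p),91);Q=onz(C,f(*q),85);d=(Q-P)[:2];print(P,Q,np.hypot(*d),np.degrees(np.arctan2(d[1],d[0])))
E
```

```text
[498.61529938 208.79748809 139.        ]
[487.46434383 213.49520881 133.        ] 12.100098747105019 157.15507976324767
[483.11117089 215.57127803  89.        ] 16.919285756246612 156.3993708151696
[485.55414141 215.1815023   89.        ] 14.537863838191665 153.9516060927414
[486.07760646 212.91363731  58.        ] 13.196076241268818 161.8248901739657
hex 15.191134741665602 -173.7921825265431
hex 15.547758987381524 -115.43173943955706
hex 16.67543716539016 135.6543494848959
hex 14.563043991203223 -57.62227534095505
[470.43635655 201.76944193  91.        ] [537.54151062 190.3843527   85.        ] 68.06410185024819 -9.629134757370977
[476.16485414 225.10697233  91.        ] [542.12902833 213.62775251  85.        ] 66.95554319196866 -9.871868252604823
```

Call:
jog_arm:
  series:
    - [[-0.2,-0.4,2.5,0,0,2,5.2],[-0.2,-0.4,6.5,0,0,2,5.2],[-0.2,-0.4,9.5,0,0,2,5.2],[-0.2,-0.4,11.4,0,0,2,5.2],[-0.2,-0.4,11.9,0,0,2,5.2]]
  newtons: 50

```text
clock: 3.3
eef_pos: [498.4, 207.6, 90.1]
tcp_rot: [-3.141, -0.002, -3.03]
contact_force: [-0.5, -0.2, -0.3]
opening: 0.609
```

```bash
python3 - <<'E'
from h import *
s=r.sense(); print(s['clock'],s['eef_pos'],s['tcp_rot'],s['contact_force'],s['opening'])
im=r.grab_frame("wrist"); cv2.imwrite("pics/w3.png",im[:,:,::-1])
im=r.grab_frame("scene"); crop(im,230,230,130,100,6,"pics/c6.png")
E
```

```text
3.3 [498.44836031 207.63204896  90.10460492] [-3.14105711e+00 -2.22183749e-03 -3.03029924e+00] [-0.51740521 -0.22512943 -0.31043886] 0.6092766131667331
```

View pics/w3.png

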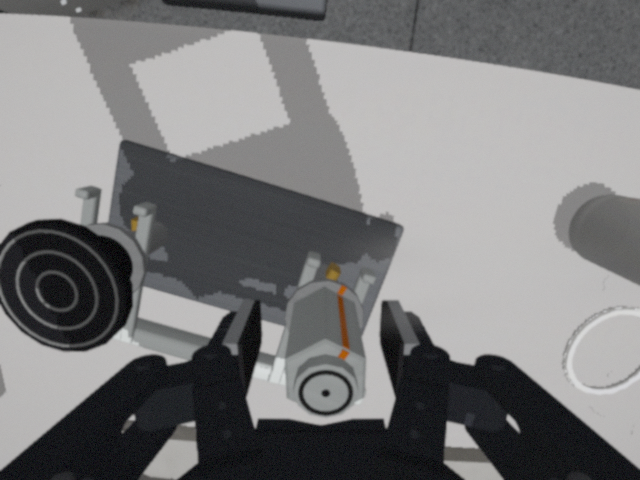

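View pics/c6.png

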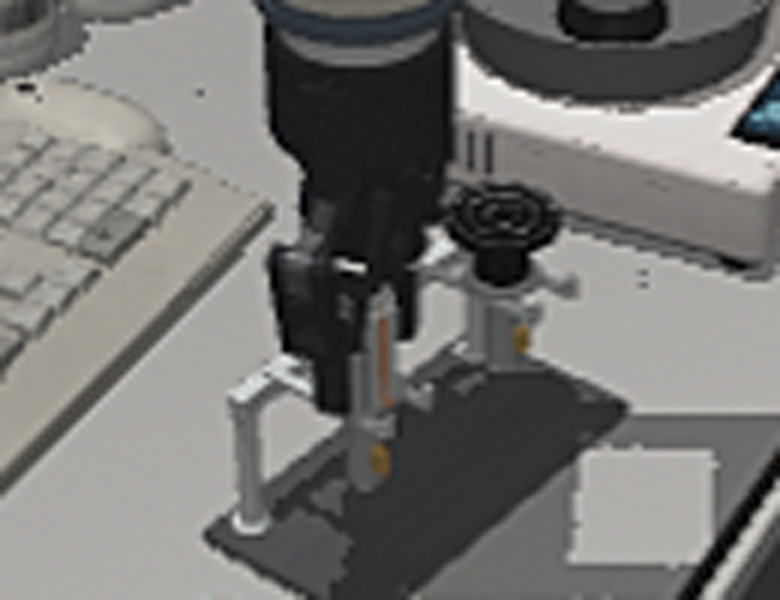

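```bash
python3 - <<'E'
from h import *
s=r.sense(); C=cam("wrist",s); T=C[2]
c=onz(C,(326,391),139); Rm=R.from_euler('xyz',s['tcp_rot']).as_matrix()
print(c, Rm.T@(c-s['eef_pos']))
E
```

```text
[499.634151   209.03009299 139.        ] [ -0.53341776   1.19130855 -47.86886759]
```

Call:
jog_arm:
  series:
    - [[0,0.1,-0.1,0,0,0,4],[0,0.1,-0.1,0,0,0,2.4],[0,0.1,-0.1,0,0,0,2],[0,0.1,-0.1,0,0,0,2],[0,0.1,-0.1,0,0,0,2]]
  newtons: 50

```text
clock: 4.03
eef_pos: [500.0, 208.9, 93.4]
tcp_rot: [3.141, 0.002, -3.029]
contact_force: [-1.2, 0.1, 6.2]
opening: 0.308
```

Call:
jog_arm:
  series:
    - [[0,0,0,0,0,0,2],[0,0,0,0,0,0,2]]

```text
clock: 4.28
eef_pos: [500.0, 208.9, 93.4]
tcp_rot: [3.141, 0.002, -3.029]
contact_force: [-0.9, 0.4, 7.0]
opening: 0.303
```

```bash
python3 - <<'E'
from h import *
s=r.sense(); print(s['clock'],s['eef_pos'],s['tcp_rot'],s['contact_force'],s['opening']*85.4)
im=r.grab_frame("wrist"); cv2.imwrite("pics/w4.png",im[:,:,::-1])
E
```

```text
4.275 [500.03345314 208.91305286  93.44605565] [ 3.14083071e+00  1.78412979e-03 -3.02933010e+00] [-0.88117312  0.37938169  6.97531571] 25.877378637189025
```

View pics/w4.png

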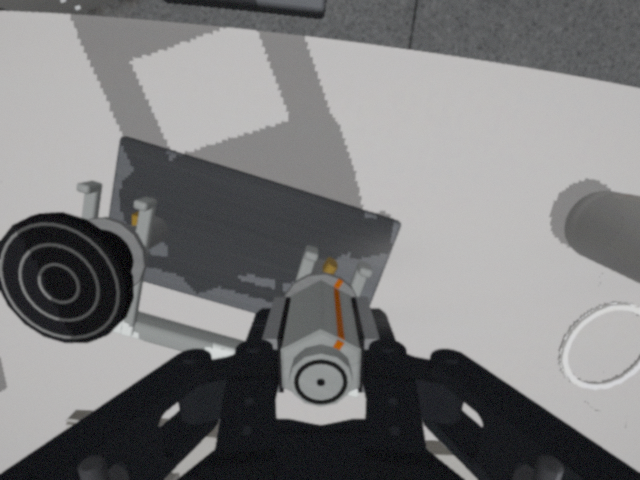

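Call:
jog_arm:
  series:
    - [[0,0,-0.4,0,0,0,2],[0,0,-0.9,0,0,0,2],[0,0,-1.3,0,0,0,2],[0,0,-1.4,0,0,0,2],[0,0,-1.4,0,0,0,2]]

```text
clock: 4.95
eef_pos: [499.4, 208.5, 106.3]
tcp_rot: [-3.142, 0.0, -3.029]
contact_force: [-0.7, 0.1, -1.3]
opening: 0.307
```

```bash
python3 - <<'E'
from h import *
s=r.sense(); print(s['clock'],s['eef_pos'],s['tcp_rot'],s['contact_force'],s['opening']*85.4)
im=r.grab_frame("wrist"); cv2.imwrite("pics/w5.png",im[:,:,::-1])
im=r.grab_frame("scene"); crop(im,230,230,130,100,6,"pics/c7.png")
E
```

```text
4.95 [499.3634355  208.48822639 106.31328253] [-3.14156659e+00  4.81845883e-05 -3.02896326e+00] [-0.72207758  0.11970708 -1.32784581] 26.253531865555445
```

View pics/c7.png

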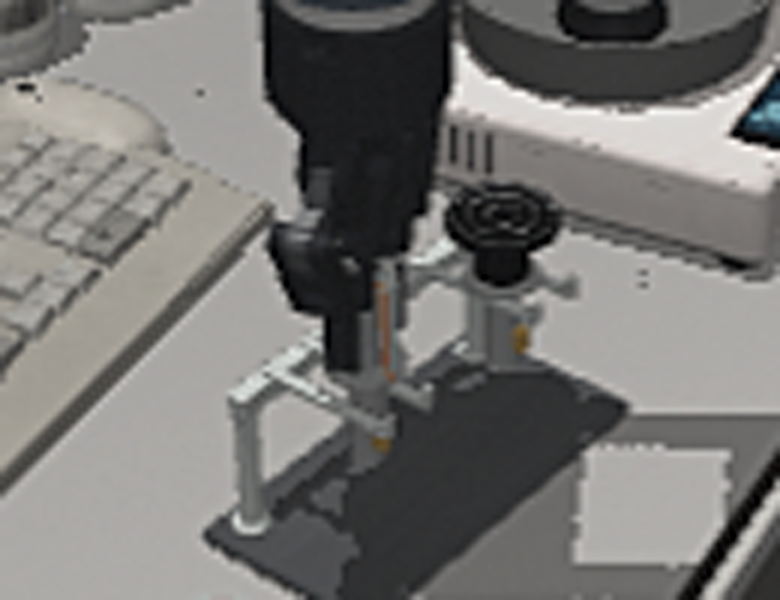

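View pics/w5.png

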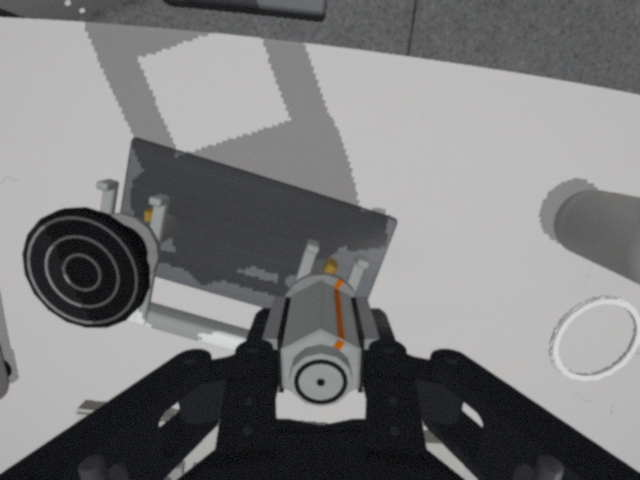

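Call:
jog_arm:
  series:
    - [[1.2,0.35,0,0,0,0,2],[2.9,0.85,0,0,0,0,2],[4.6,1.35,0,0,0,0,2],[5.8,1.7,-0.3,0,0,0,2],[5.8,1.7,-2.0,0,0,0,2]]

```text
clock: 5.68
eef_pos: [437.5, 218.7, 125.9]
tcp_rot: [-3.141, -0.002, -3.028]
contact_force: [0.1, -0.3, -1.1]
opening: 0.31
```

```bash
python3 - <<'E'
from h import *
s=r.sense(); print(s['clock'],s['eef_pos'],s['tcp_rot'],s['contact_force'],s['opening']*85.4)
Rm=R.from_euler('xyz',s['tcp_rot']).as_matrix()
print(Rm.T@(np.array([500,-130,225])-s['eef_pos']))
E
```

```text
5.675 [437.4765221  218.72211541 125.88513472] [-3.14074348e+00 -2.48132520e-03 -3.02797093e+00] [ 0.14833164 -0.28476631 -1.11269948] 26.462785533566528
[ -22.33711158 -353.6463886   -98.87032347]
```

Call:
jog_arm:
  series:
    - [[0,0,-4.0,0,0,0,2],[-0.5,-2.0,-9.0,0,0,0,2],[-1.7,-7.0,-10.4,0,0,0,2],[-3.0,-12.5,-10.4,0,0,0,2],[-4.2,-18.0,-10.4,0,0,0,2]]

```text
clock: 6.3
eef_pos: [501.9, 43.6, 231.1]
tcp_rot: [-3.142, 0.002, -3.028]
contact_force: [0.9, 1.0, -0.9]
opening: 0.307
```

Call:
jog_arm:
  series:
    - [[-1.2,-5.5,0,0,0,0,2],[-2.2,-10.0,0,0,0,0,2],[-3.3,-13.5,0,0,0,0,2],[-3.3,-13.5,0,0,0,0,2]]

```text
clock: 6.8
eef_pos: [550.1, -87.4, 230.4]
tcp_rot: [-3.141, 0.001, -3.031]
contact_force: [0.3, 1.1, -0.6]
opening: 0.312
```

```bash
python3 - <<'E'
from h import *
s=r.sense(); print(s['clock'],s['eef_pos'],s['tcp_rot'],s['contact_force'],s['opening']*85.4,s['qpos'])
im=r.grab_frame("wrist"); cv2.imwrite("pics/w6.png",im[:,:,::-1])
np.save("s6.npy",s,allow_pickle=True)
im=r.grab_frame("side"); crop(im,240,120,150,150,4,"pics/c8.png")
E
```

```text
6.8 [550.12427877 -87.39051278 230.40802146] [-3.14098511e+00  5.74232140e-04 -3.03143819e+00] [ 0.34358376  1.1468207  -0.56109305] 26.620043124258576 [-1.59966506e-01  2.48334841e-01  1.78174669e+00 -4.82425792e-04
  1.11079563e+00 -1.84070311e+00]
```

View pics/w6.png

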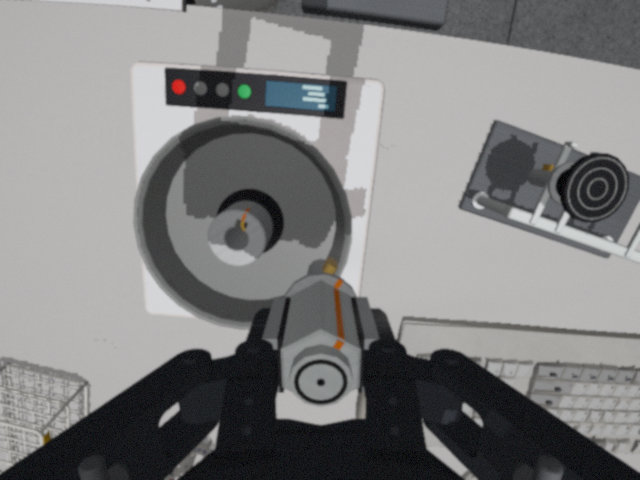

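View pics/c8.png

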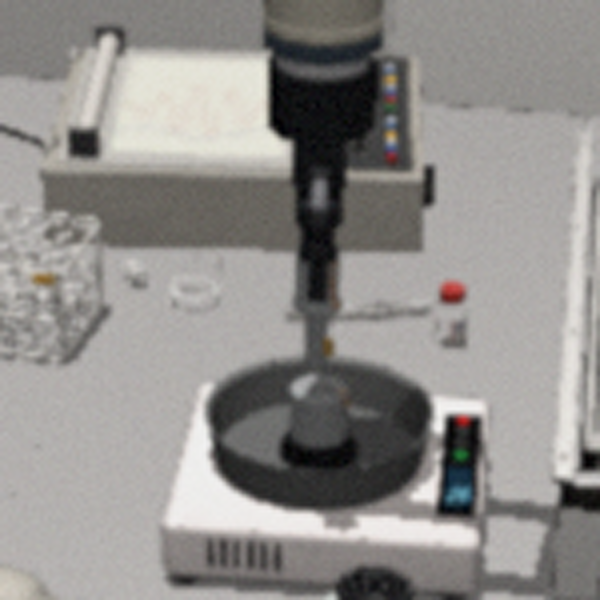

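```bash
python3 - <<'E'
from h import *
im=cv2.imread("pics/w6.png")[:,:,::-1]
crop(im,195,185,90,90,8,"pics/c9.png")
crop(im,270,250,110,160,4,"pics/c10.png")
E
```

```text
(no output)
```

View pics/c9.png

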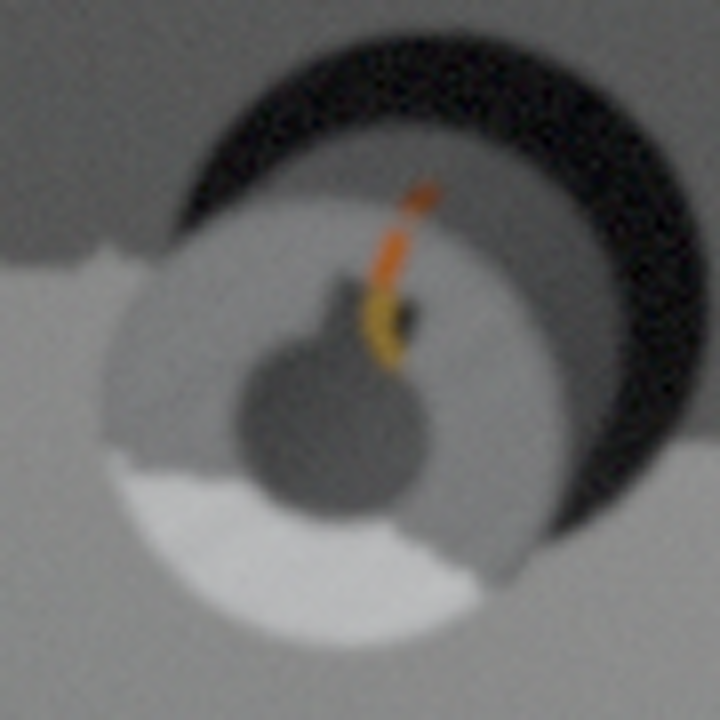

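View pics/c10.png

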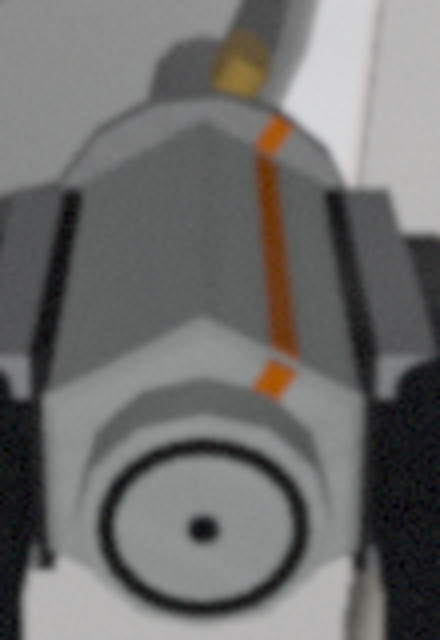

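```bash
python3 - <<'E'
from h import *
s=np.load("s6.npy",allow_pickle=True).item(); C=cam("wrist",s)
g=lambda x,y:((x+.5)/8-.5+195,(y+.5)/8-.5+185)
from scipy.optimize import least_squares
def circ(ps,z):
    P=np.array([onz(C,g(*p),z)[:2] for p in ps])
    q=least_squares(lambda q:np.hypot(*(P-q[:2]).T)-q[2],[*P.mean(0),20]).x
    return q, np.hypot(*(P-q[:2]).T)-q[2]
c,e=circ([(103,410),(145,530),(230,618),(345,648),(470,600),(515,570),(572,440),(545,330),(440,220),(320,193),(170,255),(115,345)],118);print('outer',c,e.round(1))
b,e=circ([(237,425),(270,490),(333,521),(400,495),(428,440),(300,340),(252,375)],118);print('bore',b,e.round(1))
for p in((403,232),(382,288),(378,300),(415,207),(425,195)):
    P=onz(C,g(*p),118)[:2]; 
    for o in(c,b):
        d=P-o[:2];print(p,np.hypot(*d),np.degrees(np.arctan2(d[1],d[0])))
# chuck pose in tool
f=lambda x,y:((x+.5)/4-.5+270,(y+.5)/4-.5+250)
tz=s['eef_pos'][2]
top=tz-93.4+139
for dz in(-3,0,3):
    cc=onz(C,f(203,529),top+dz);print('pad',cc,(cc-s['eef_pos']))
    P=onz(C,f(284,363),top-6+dz);d=(P-cc)[:2];print(np.hypot(*d),np.degrees(np.arctan2(d[1],d[0])))
    P=onz(C,f(280,120),top-50+dz);d=(P-cc)[:2];print(np.hypot(*d),np.degrees(np.arctan2(d[1],d[0])))
    P=onz(C,f(240,90),top-139+61+dz);d=(P-cc)[:2];print('key',np.hypot(*d),np.degrees(np.arctan2(d[1],d[0])))
for n in("scene","side"):print(n,proj(cam(n),[*c[:2],118]))
E
```

```text
outer [ 550.92515876 -150.71072761   21.78291813] [ 0.1 -0.2  0.6  0.5 -0.9 -0.3  0.3  0.1  0.3  0.  -0.3 -0.3]
bore [ 551.45000933 -151.00854801    8.88232956] [ 0.1 -0.2  0.2 -0.1  0.1 -0.  -0. ]
(403, 232) 19.604369696044674 164.2550005214989
(403, 232) 20.19085790386908 163.84573051867076
(382, 288) 13.909004140730627 164.75714092874645
(382, 288) 14.494460281709799 164.16674203629336
(378, 300) 12.696837816775053 164.73205980602836
(378, 300) 13.282426628089087 164.08888848691007
(415, 207) 22.217197696464567 163.54361269495752
(415, 207) 22.80532741790691 163.1995698819764
(425, 195) 23.62142680811506 162.39435346212775
(425, 195) 24.21209703598863 162.0982609875694
pad [551.25899862 -87.85530601 273.00802146] [ 1.13471985 -0.46479323 42.6       ]
14.118040330909485 157.1010164458994
18.778206739035056 158.5220672444135
key 10.690451924570626 158.50960108181673
pad [548.93039862 -88.11752075 276.00802146] [-1.19388015 -0.72700797 45.6       ]
13.602943153073406 156.82738172669912
17.716058612249547 157.33973403044007
key 9.614887345674799 155.64355227908615
pad [546.60179863 -88.37973549 279.00802146] [-3.52248014 -0.98922271 48.6       ]
13.088180655332472 156.53221553779906
16.66241428936842 156.0072426633383
key 8.569382453852405 152.06727628989836
scene [[332.85930535 217.02261207]]
side [[321.26929838 216.75461874]]
```

Call:
jog_arm:
  series:
    - [[0.1,-1.6,0,0,0,-2,2],[0.25,-3.8,0,0,0,-4,2],[0.4,-5.6,0,0,0,-7,2],[0.45,-6.3,1,0,0,-7,2],[0.45,-6.3,2,0,0,-7,2]]

```text
clock: 7.52
eef_pos: [551.9, -148.0, 209.4]
tcp_rot: [3.141, -0.0, -2.908]
contact_force: [0.1, 0.2, -1.1]
opening: 0.306
```

Call:
jog_arm:
  series:
    - [[0,0,0.5,0,0,0,2],[0,0,1.0,0,0,0,2],[0,0,1.0,0,0,0,2]]

```text
clock: 7.9
eef_pos: [552.1, -148.4, 199.9]
tcp_rot: [3.141, -0.001, -2.907]
contact_force: [-0.4, 0.6, -1.1]
opening: 0.309
```

```bash
python3 - <<'E'
from h import *
s=r.sense(); print(s['clock'],s['eef_pos'],s['tcp_rot'],s['contact_force'],s['opening']*85.4,s['qpos'])
im=r.grab_frame("wrist"); cv2.imwrite("pics/w7.png",im[:,:,::-1])
crop(im,250,220,130,180,4,"pics/c11.png")
np.save("s7.npy",s,allow_pickle=True)
im=r.grab_frame("side"); crop(im,270,160,110,90,7,"pics/c12.png")
im=r.grab_frame("scene"); crop(im,280,170,110,90,7,"pics/c13.png")
E
```

```text
7.9 [ 552.14629171 -148.40016113  199.860673  ] [ 3.14119252e+00 -6.29585289e-04 -2.90658191e+00] [-0.36482942  0.639765   -1.09951667] 26.395691929075067 [-2.65217741e-01  3.03883063e-01  1.77976728e+00  5.63693582e-05
  1.05868667e+00 -2.07105232e+00]
```

View pics/c11.png

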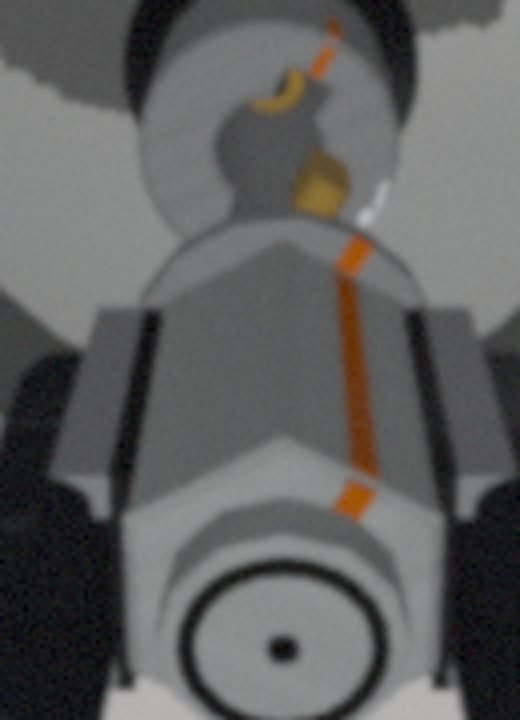

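View pics/c12.png

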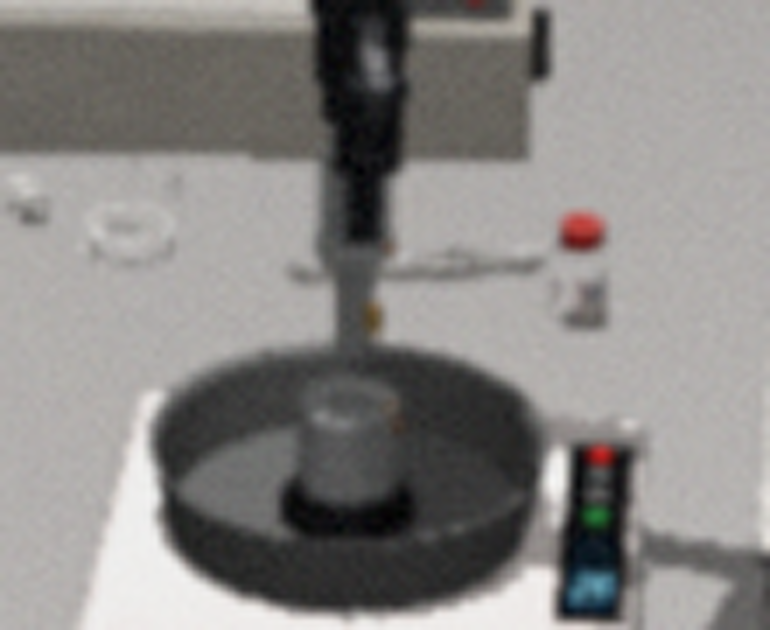

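View pics/c13.png

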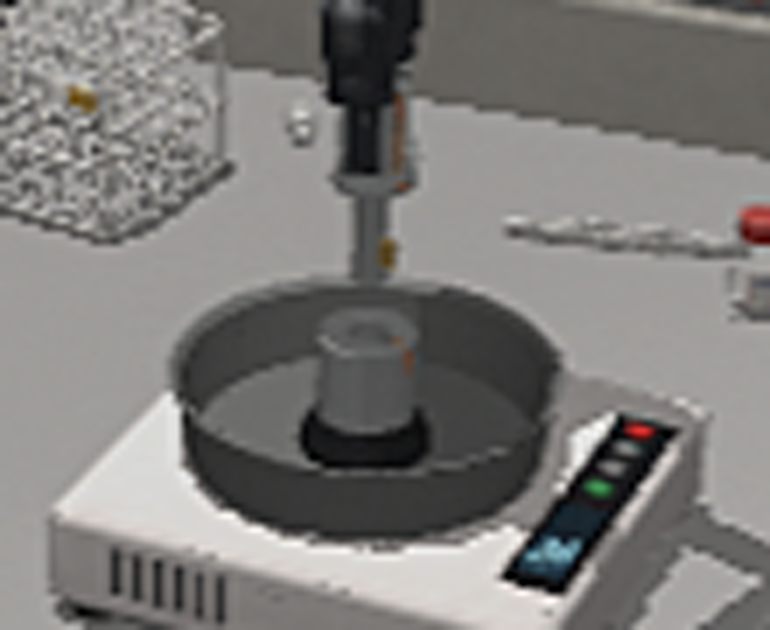

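```bash
cat > m7.py <<'E'
from h import *
from scipy.optimize import least_squares
s=np.load("s7.npy",allow_pickle=True).item(); C=cam("wrist",s)
f=lambda x,y:((x+.5)/4-.5+250,(y+.5)/4-.5+220)
P=np.array([onz(C,f(*p),118)[:2] for p in[(140,150),(150,92),(190,45),(270,20),(345,45),(388,100),(399,150),(180,235),(155,200)]])
q=least_squares(lambda q:np.hypot(*(P-q[:2]).T)-22,[*P.mean(0)]).x
print('spindle',q,(np.hypot(*(P-q).T)-22).round(1))
for p in((333,35),(316,74)):
    d=onz(C,f(*p),118)[:2]-q;print(np.hypot(*d),np.degrees(np.arctan2(d[1],d[0])))
top=s['eef_pos'][2]+45.6
cc=onz(C,f(283,649),top);print('pad',cc)
for p,z in(((360,484),top-6),((362,238),top-50),((322,185),top-139+61)):
    d=(onz(C,f(*p),z)-cc)[:2];print(np.hypot(*d),np.degrees(np.arctan2(d[1],d[0])))
Rm=R.from_euler('xyz',s['tcp_rot']).as_matrix()
print('shift tool',Rm.T@np.r_[q-cc[:2],0])
E
python3 m7.py
```

```text
spindle [ 551.27883456 -151.16048968] [-0.4 -0.   0.   0.  -0.3 -0.7 -0.4 -0.3 -0.7]
22.092090180367055 165.55372813463623
15.026121510148174 162.9425487653767
pad [ 551.00606874 -149.12359058  245.460673  ]
13.361395307600079 164.97568303730932
18.097955206802048 164.18963014992352
12.946219158430955 169.73423501673915
shift tool [ 2.09030919e-01 -2.04442284e+00 -6.86432317e-04]
```

Call:
jog_arm:
  series:
    - [[0.02,-0.2,0.5,0,0,0,2],[0.02,-0.2,1.2,0,0,0,2],[0.02,-0.2,1.5,0,0,0,2],[0.02,-0.2,1.5,0,0,0,2]]

```text
clock: 8.55
eef_pos: [552.4, -150.8, 184.8]
tcp_rot: [3.141, -0.001, -2.907]
contact_force: [0.4, -0.7, -0.1]
opening: 0.31
```

```bash
python3 - <<'E'
from h import *
s=r.sense(); print(s['clock'],s['eef_pos'],s['tcp_rot'],s['contact_force'],s['opening']*85.4)
im=r.grab_frame("wrist"); cv2.imwrite("pics/w8.png",im[:,:,::-1])
crop(im,250,220,130,180,4,"pics/c14.png")
im=r.grab_frame("side"); crop(im,290,180,60,50,12,"pics/c15.png")
im=r.grab_frame("scene"); crop(im,300,185,70,60,11,"pics/c16.png")
E
```

```text
8.55 [ 552.352505   -150.75451033  184.82604492] [ 3.14124110e+00 -7.44189913e-04 -2.90683336e+00] [ 0.43096167 -0.67131374 -0.1401689 ] 26.495254432937898
```

View pics/c14.png

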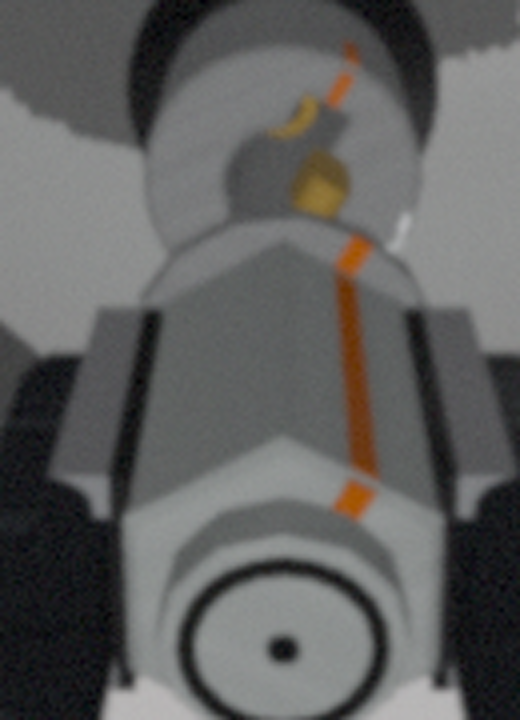

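View pics/c15.png

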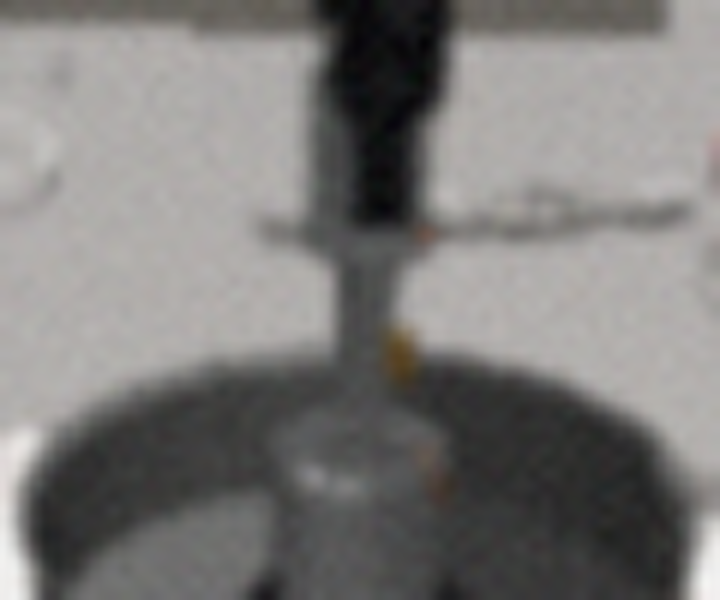

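View pics/c16.png

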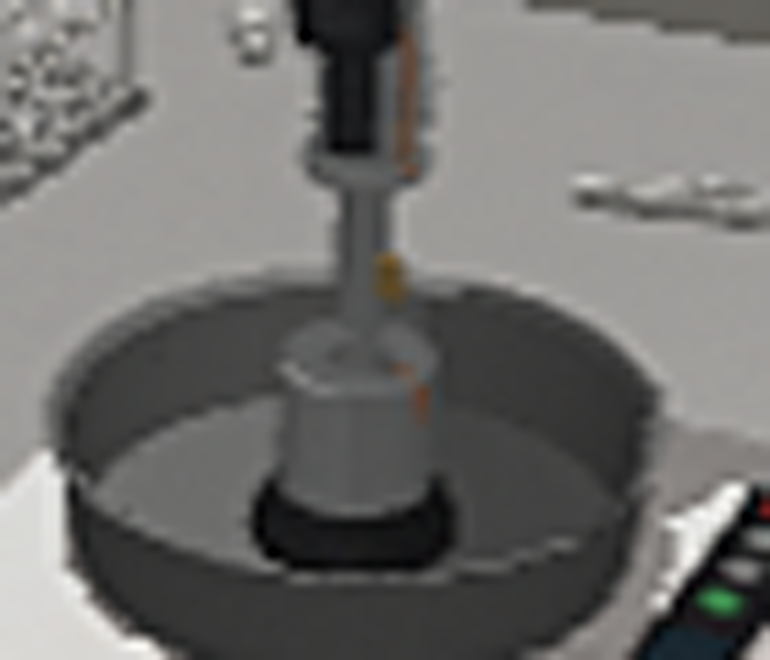

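```bash
sed -e 's/^s=.*/s=r.sense(); C=cam("wrist",s)/' -e 's/for p in\[(140.*\]\])/for p in[(145,165),(158,115),(205,68),(275,47),(345,65),(400,120),(421,170),(168,245)]])/' -e 's/((333,35),(316,74))/((351,72),(331,104))/' m7.py > m8.py; python3 m8.py
```

```text
spindle [ 552.30983048 -151.41771329] [-0.4  0.2  0.2  0.1 -0.4 -0.9 -0.1 -1.1]
21.02537108361603 163.20592399928535
15.083553683262348 163.2697558475524
pad [ 551.55896457 -151.51789583  231.01245601]
13.362061934417055 164.98531250879134
18.054550570817348 164.19809836524578
12.874405925266288 169.7778405884449
shift tool [-7.53569029e-01 -7.72647840e-02  1.60819104e-04]
```

Call:
jog_arm:
  series:
    - [[-0.02,0,0.4,0,0,0,2],[-0.02,0,0.8,0,0,0,2],[-0.02,0,1.2,0,0,0,2],[-0.02,0,1.3,0,0,0,2]]

```text
clock: 9.2
eef_pos: [552.6, -150.7, 171.8]
tcp_rot: [3.141, -0.001, -2.907]
contact_force: [0.6, -0.6, -1.4]
opening: 0.312
```

```bash
python3 - <<'E'
from h import *
s=r.sense(); print(s['clock'],s['eef_pos'],s['contact_force'],s['wrist_torque'])
im=r.grab_frame("wrist"); crop(im,250,220,130,180,4,"pics/c17.png")
E
```

```text
9.2 [ 552.57596787 -150.67788672  171.81473436] [ 0.55826886 -0.63044303 -1.42551127] [-0.04185134 -0.0036003  -0.00653849]
```

View pics/c17.png

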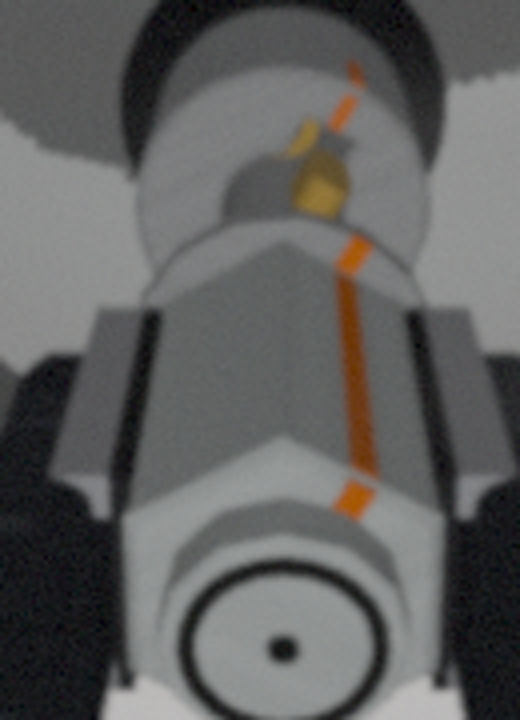

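Call:
jog_arm:
  series:
    - [[0,0,0.3,0,0,0,2],[0,0,0.6,0,0,0,2],[0,0,0.6,0,0,0,2]]

```text
clock: 9.62
eef_pos: [552.6, -150.7, 166.0]
tcp_rot: [3.141, -0.0, -2.907]
contact_force: [0.1, 0.0, -0.5]
opening: 0.305
```

```bash
python3 - <<'E'
from h import *
s=r.sense(); print(s['clock'],s['eef_pos'],s['contact_force'],s['wrist_torque'])
im=r.grab_frame("wrist"); crop(im,250,220,130,180,4,"pics/c18.png")
E
```

```text
9.625 [ 552.6198263  -150.68938178  165.99037184] [ 0.12982923  0.04356252 -0.50133264] [-0.01990715 -0.01520718 -0.00925403]
```

View pics/c18.png

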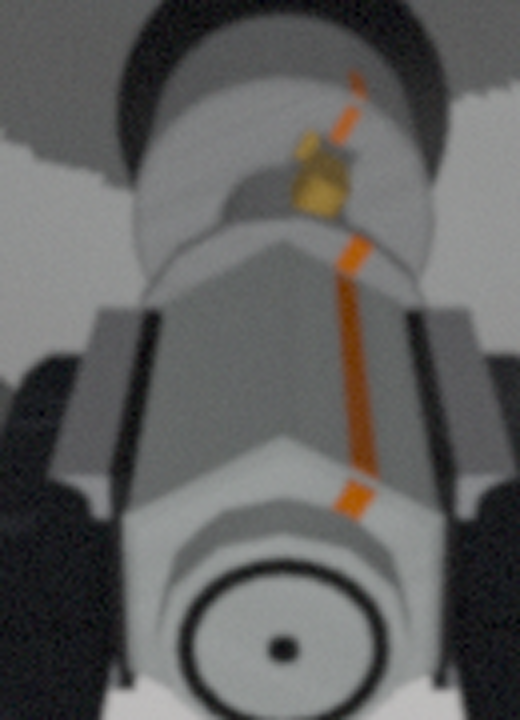

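Call:
jog_arm:
  series:
    - [[0,0,0.15,0,0,0,2],[0,0,0.3,0,0,0,2],[0,0,0.4,0,0,0,2]]

```text
clock: 10.05
eef_pos: [552.8, -150.7, 162.2]
tcp_rot: [3.142, -0.0, -2.907]
contact_force: [-0.1, 0.3, -1.3]
opening: 0.309
```

```bash
python3 - <<'E'
from h import *
s=r.sense(); print(s['clock'],s['eef_pos'],s['contact_force'],s['wrist_torque'])
im=r.grab_frame("wrist"); crop(im,250,220,130,180,4,"pics/c19.png")
E
```

```text
10.05 [ 552.78999286 -150.72763916  162.19625991] [-0.06158099  0.2600947  -1.25113812] [-0.03031184  0.02625692 -0.02122423]
```

View pics/c19.png

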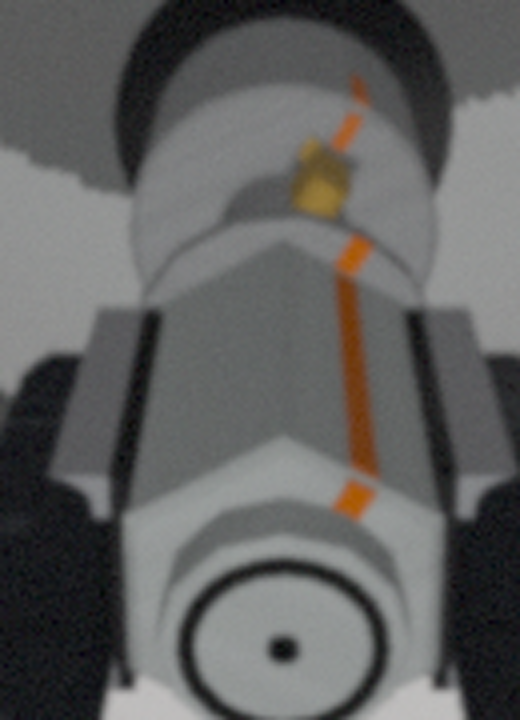

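Call:
jog_arm:
  series:
    - [[0,0,0.2,0,0,0,2],[0,0,0.4,0,0,0,2],[0,0,0.6,0,0,0,2],[0,0,0.6,0,0,0,2]]

```text
clock: 10.6
eef_pos: [552.7, -150.7, 156.1]
tcp_rot: [3.141, -0.0, -2.907]
contact_force: [0.6, -0.4, -0.0]
opening: 0.311
```

```bash
python3 - <<'E'
from h import *
s=r.sense(); print(s['clock'],s['eef_pos'],s['contact_force'],s['wrist_torque'])
im=r.grab_frame("wrist"); crop(im,250,220,130,180,4,"pics/c20.png")
E
```

```text
10.6 [ 552.67771455 -150.70057671  156.05542662] [ 0.57634259 -0.36580149 -0.01599423] [-0.0114084   0.01645836 -0.03900036]
```

View pics/c20.png

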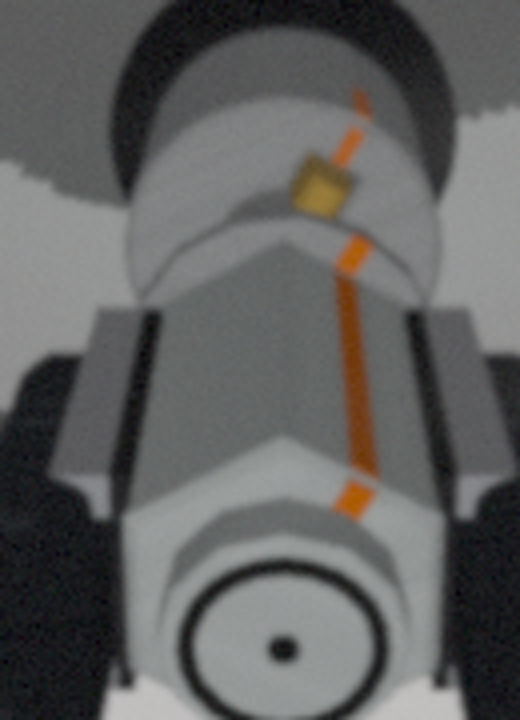

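Call:
jog_arm:
  series:
    - [[0,0,0.4,0,0,0,2],[0,0,0.9,0,0,0,2],[0,0,1.4,0,0,0,2],[0,0,1.8,0,0,0,2],[0,0,2.0,0,0,0,2]]

```text
clock: 11.28
eef_pos: [552.6, -150.7, 135.9]
tcp_rot: [3.141, -0.0, -2.907]
contact_force: [-0.0, 0.8, -1.8]
opening: 0.306
```

```bash
python3 - <<'E'
from h import *
s=r.sense(); print(s['clock'],s['eef_pos'],s['contact_force'],s['wrist_torque'])
im=r.grab_frame("wrist"); crop(im,250,220,130,180,4,"pics/c21.png")
E
```

```text
11.275 [ 552.64466433 -150.71366486  135.87266406] [-0.04523512  0.82828231 -1.84443957] [ 0.01249536 -0.01057101  0.08061539]
```

View pics/c21.png

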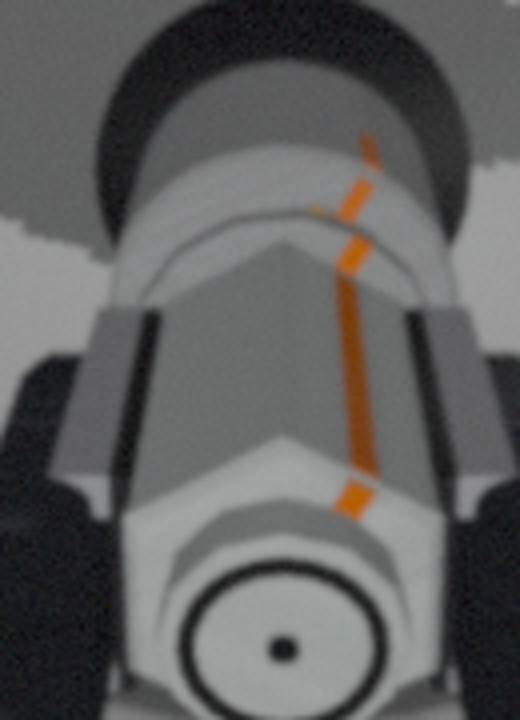

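Call:
jog_arm:
  series:
    - [[0,0,0.15,0,0,0,2],[0,0,0.3,0,0,0,2],[0,0,0.5,0,0,0,2],[0,0,0.5,0,0,0,2]]

```text
clock: 11.82
eef_pos: [553.0, -150.8, 131.6]
tcp_rot: [-3.141, 0.0, -2.907]
contact_force: [-1.5, 0.5, 4.3]
opening: 0.309
```

Call:
jog_arm:
  series:
    - [[0,0,0.1,0,0,0,2],[0,0,0.2,0,0,0,2],[0,0,0.2,0,0,0,2]]

```text
clock: 12.2
eef_pos: [553.0, -150.8, 129.4]
tcp_rot: [-3.141, 0.0, -2.907]
contact_force: [-0.3, 0.7, 5.1]
opening: 0.312
```

Call:
jog_arm:
  series:
    - [[0,0,0.1,0,0,0,2],[0,0,0.1,0,0,0,2]]

```text
clock: 12.45
eef_pos: [553.0, -150.8, 128.4]
tcp_rot: [-3.141, 0.0, -2.907]
contact_force: [-1.3, 1.0, 6.1]
opening: 0.309
```

Call:
jog_arm:
  series:
    - [[0,0,0.1,0,0,0,2],[0,0,0.1,0,0,0,2]]

```text
clock: 12.7
eef_pos: [553.0, -150.8, 127.5]
tcp_rot: [-3.141, 0.0, -2.907]
contact_force: [-0.9, 0.7, 6.1]
opening: 0.308
```

Call:
jog_arm:
  series:
    - [[0,0,0.1,0,0,0,2],[0,0,0.1,0,0,0,2]]

```text
clock: 12.95
eef_pos: [553.0, -150.8, 126.6]
tcp_rot: [-3.141, 0.0, -2.907]
contact_force: [-1.9, -0.1, 6.3]
opening: 0.31
```

Call:
jog_arm:
  series:
    - [[0,0,0.05,0,0,0,2],[0,0,0.05,0,0,0,2]]

```text
clock: 13.2
eef_pos: [553.0, -150.8, 126.4]
tcp_rot: [-3.141, 0.0, -2.907]
contact_force: [-3.6, 0.6, 9.9]
opening: 0.311
```

Call:
jog_arm:
  series:
    - [[0,0,0.05,0,0,0,2],[0,0,0.05,0,0,0,2]]

```text
clock: 13.45
eef_pos: [553.0, -150.8, 126.4]
tcp_rot: [-3.141, 0.001, -2.907]
contact_force: [-3.8, 0.8, 15.0]
opening: 0.311
```

```bash
python3 - <<'E'
from h import *
s=r.sense(); print(s['clock'],s['eef_pos'],s['tcp_rot'],s['contact_force'],s['wrist_torque'])
im=r.grab_frame("wrist"); crop(im,250,220,130,180,4,"pics/c22.png")
im=r.grab_frame("scene"); crop(im,290,180,80,70,10,"pics/c23.png")
im=r.grab_frame("side"); crop(im,270,170,100,80,7,"pics/c24.png")
for i in range(3):print(r.sense()['contact_force'])
E
```

```text
13.45 [ 553.03676317 -150.79350968  126.38086929] [-3.14133131e+00  5.28195346e-04 -2.90681084e+00] [-3.82046485  0.79494058 15.04792356] [0.21354254 0.75323337 0.02690586]
[-3.8575808   2.00409495 15.09833749]
[-3.8575808   2.00409495 15.09833749]
[-3.8575808   2.00409495 15.09833749]
```

View pics/c22.png

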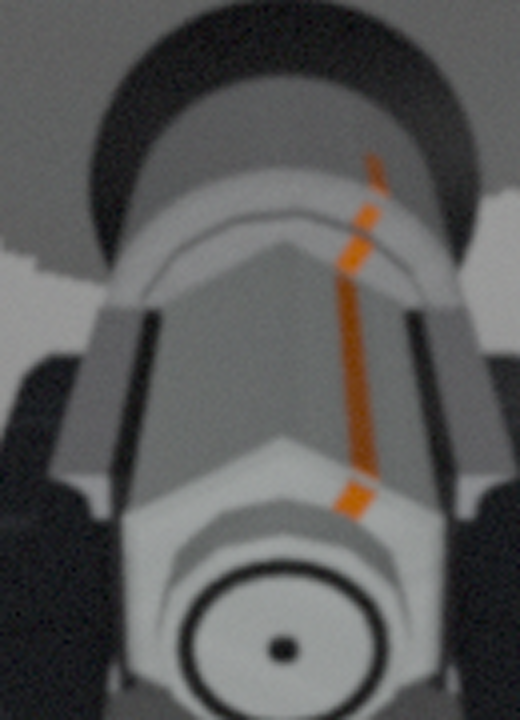

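View pics/c23.png

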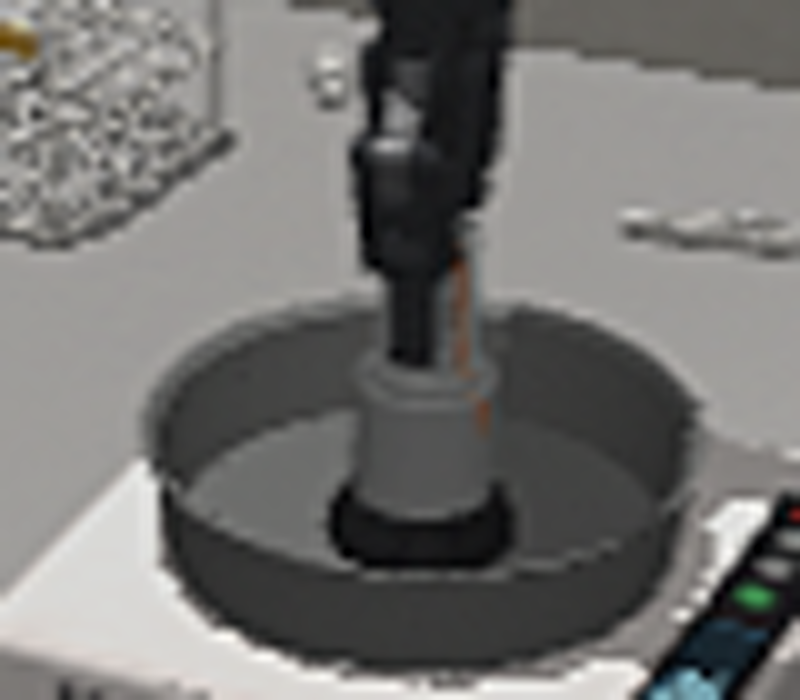

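View pics/c24.png

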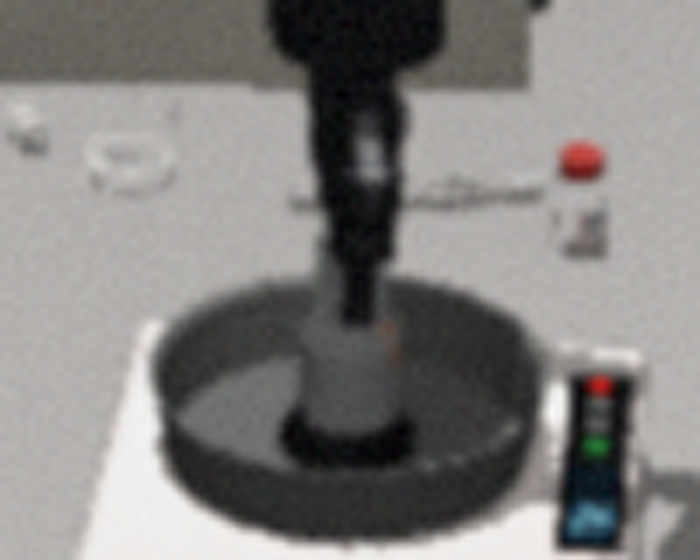

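Call:
jog_arm:
  series:
    - [[0.04,0,0.02,0,0,0,2],[0.04,0,0.04,0,0,0,2],[0.04,0,0.04,0,0,0,2],[0.04,0,0.04,0,0,0,2]]

```text
clock: 14.1
eef_pos: [553.1, -150.8, 126.4]
tcp_rot: [-3.141, 0.001, -2.907]
contact_force: [-4.0, 3.1, 17.1]
opening: 0.308
```

```bash
python3 - <<'E'
from h import *
s=r.sense(); print(s['clock'],s['eef_pos'],s['tcp_rot'],s['contact_force'],s['wrist_torque'],s['opening'],s['qvel'].round(3))
im=r.grab_frame("side"); cv2.imwrite("pics/fin.png",im[:,:,::-1])
E
```

```text
14.1 [ 553.05317496 -150.8023251   126.39078536] [-3.14116038e+00  1.40079917e-03 -2.90682722e+00] [-4.00823017  3.05027948 17.11300265] [0.43078579 0.74787003 0.03863928] 0.30830259039939917 [ 0.     0.    -0.     0.001  0.     0.001]
```

View pics/fin.png

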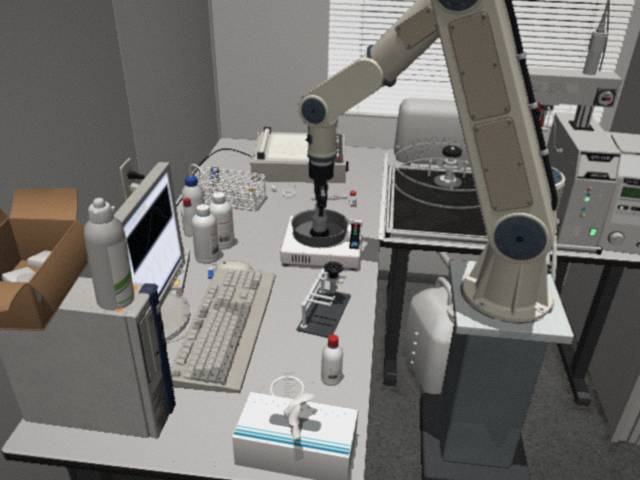

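```bash
python3 -c "
from rig import r
print(r.sign_off())"
```

```text
the job is handed in; nothing more can be done
None
```

The small chuck is seated in the spindle, and the gripper is still holding it and pressing it down, ready for the set screw. I handed the job in at about 14 s of the 48 s allowed.

- **Removal:** I gripped it on two flats with 50 N, lifted it about 13 mm, drew it off the fork towards the open side and carried it over to the bowl.
- **Fit:** I turned it about 7° to line up the key with the keyway. The key went in without noticeable resistance.
- **Pushing home:** The spring took up at the expected height, at about 4 to 6 N on the wrist. The chuck then came to a hard stop at a TCP height of 126.4 mm, where I had worked out the collar should lie flush. Pushing further raised the force to 17 N without moving it. The orange marks on the collar and the spindle meet.
- **Other things on the desk:** The last side picture shows the disc chuck still on its hook, and the bottle, vial, tweezers and beaker look undisturbed.

**Small disagreement:** a sideways force of about 4 to 5 N remains at the wrist, with a moment of about 0.75 N m. A 0.4 mm correction did not remove it. The chuck may therefore be sitting slightly to one side of the bore's play, which I judged harmless.

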